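Nest the dosing scoops on the rack hook

ROBOT

A 6-joint arm with a two-finger parallel gripper is mounted at the origin on the work surface. World frame = base frame: x ahead of the robot, y to its left, z up, the work surface at z = 0. Lengths are in m, angles in rad, forces in N, time in s.
With the tool pointing down it reaches from about 0.4 to 0.825 m from the base axis. Payload 7 kg.
Tool frame: the origin (TCP) lies at the very end of the fingers, on their centre line; the grasp point (between the pads) lies grip_point_offset behind it (grip_point_offset is the distance from the TCP to the grasp point, in m); z points along the fingers, x is the direction in which the jaws open and shut, and the axes are right-handed (so a half turn about z gives the same grasp; the last joint's range is limited). The gripper opens to 85 mm and grips with 20 to 120 N. Pads are 22 mm wide; open, the fingers measure 114 mm over their backs; the gripper's body (76 mm by 85 mm) begins 54 mm behind the grasp point. The pads swing forward as they close: fully open they stand 13 mm farther back than shut.
Start: joints at [1.478, 0.359, 0.012, 0, -1.224, -0.288], TCP at [0.251, 0.627, 0.231] pointing down, gripper open.
Joint ranges: [-3.07, 3.07], [-1.43, 2.12], [-1.02, 1.25], [-3.03, 1.67], [-3.05, -0], [-3.03, 3.03]. Speed limits (rad/s): [2.39, 2.39, 3.01, 3.14, 3.14, 3.14].

INTERFACE

Orientations are given as a unit quaternion [x, y, z, w].
In Python, from cell import sense, camera, camera_params, close_job, recognise, grip_point_offset gives the robot as it stands.
- The arm moves only by the shell command python3 -m handwheel 'ROWS'. ROWS is JSON, a list of rows, each a list of 5 numbers: the shift along the tool's x, y, z in cm, then the turn about the tool's z in degrees, then the closure in counts, from 0 (fully open) to 255 (shut). A call has 1 to 5 rows; each row shifts and turns the commanded pose from where the row before left it, along the tool's axes as they then stand; what a row does not reach is not made up. A row lasts 1/12 s, in which the tool goes at most 41.7 mm and 7.16 degrees, less where a joint would pass 70% of its speed; a pose out of reach is approached as far as the arm can. A call with a gripper value outside its range is refused whole. The fingers move at their own pace and stop on an object; the grip force is fixed at half the most. Time passes only in rows, so rows that do not move let the fingers close. It gives the time, the measured TCP pose, the force and the opening at its end, in the units of the state.
- sense(): the state, without advancing time (a new reading comes with each control period).
- camera(name): name is "side" or "top"; returns (picture, depth): 420x560x3 uint8, blue, green, red; 420x560 float32, m along the optical axis (not along the pixel's ray), 0 where there is no reading.
- camera_params(name): a dict with "fx", "fy", "cx", "cy" (pixels), "T" (4x4, takes a point from camera to world coordinates). Camera axes: x right, y down, z forward; pixel columns grow to the right and rows downward; lengths in m; the calibration is good to about 2 mm. A picture is of the moment at which its call begins. camera_params takes no time and is no camera call.
- close_job(): hands the job in, once; it reports no verdict.
Trained networks look in the newest picture that a camera, given by its name, has taken for a name from the list of things; names that differ only in an ending like _2 or _b are one class to them, and where a whole thing is asked for, a point or a joint stands for the part that bears it (a point fixed in the world has none). Each returns a list of dicts, best first, with "conf" (0 to 1); they miss things now and then, are a little off and sometimes report something else, mostly with a low value. They report only what shows in the picture. A call takes as long as a camera call. They do not tell look-alikes from the thing itself.
- recognise(thing, camera): "point" ([x, y, z] in m, in world coordinates, good to about 4 mm: the middle of the surface that is visible of it).
The state is a dict: "time_s": time; "qpos": joint angles; "joint_velocities": joint speeds; "effort": joint torques, N m; "position": TCP position; "tcp_rot": TCP orientation; "ft_force": force on the tool from outside, world axes, zero at the start; "moment": the same for the moment, N m; "grip_width": finger opening in m.
Only numpy, scipy, OpenCV 4.12 (cv2) and the standard library are available. Lean on these libraries where they do the work, as an engineer would, in place of code of your own. Each camera call takes 0.05 s, during which the arm holds its last target. There are 200 camera calls.

TASK

Hang the three coffee dosing scoops by their handle rings on the one slanted hook of the scoop rack, the largest first, then the medium, then the small, so that each bowl sits fully down inside the one before and all lie down the slope of the board. Let go of each scoop before fetching the next, and do not shift or tip the pitcher, the bowl or the tamper.

Things in the scene. Friction and masses are not known exactly. Their poses are not given: they have to be found in the camera images.
- large_bowl (a point): the large scoop: round steel bowl, outer diameter 80 mm at the rim (72 at the bottom), 32 mm tall, wall 3 mm, floor 6 mm, about 160 g, with a flat black plastic handle. The point is the bowl's centre, 16 mm above its underside; x points along the handle to the ring, z out of the bowl's mouth. It starts standing on the counter, mouth up.
- large_grip (a point): a point in the middle of the large scoop's handle, 68 mm from the bowl's axis, 29.5 mm above the bowl's underside. The handle is a level bar 10 mm wide (y) and 5 mm thick (its top level with the rim), clear to grasp from about 40 to 97 mm from the bowl's axis. Same axes as the bowl point.
- large_ring (a point): centre of the hole in the ring at the end of the large scoop's handle, 115 mm from the bowl's axis, 29.5 mm above the bowl's underside; hole 22 mm, ring 36 mm across and 5 mm thick. Same axes.
- medium_bowl (a point): the medium scoop: round steel bowl, outer diameter 60 mm at the rim (52 at the bottom), 32 mm tall, wall 3 mm, floor 6 mm, about 110 g, with a flat black plastic handle. The point is the bowl's centre, 16 mm above its underside; x points along the handle to the ring, z out of the bowl's mouth. It starts standing on the counter, mouth up.
- medium_grip (a point): a point in the middle of the medium scoop's handle, 68 mm from the bowl's axis, 29.5 mm above the bowl's underside. The handle is a level bar 14 mm wide (y) and 5 mm thick (its top level with the rim), clear to grasp from about 40 to 97 mm from the bowl's axis. Same axes as the bowl point.
- medium_ring (a point): centre of the hole in the ring at the end of the medium scoop's handle, 115 mm from the bowl's axis, 29.5 mm above the bowl's underside; hole 22 mm, ring 36 mm across and 5 mm thick. Same axes.
- small_bowl (a point): the small scoop: round steel bowl, outer diameter 40 mm at the rim (32 at the bottom), 32 mm tall, wall 3 mm, floor 6 mm, about 70 g, with a flat black plastic handle. The point is the bowl's centre, 16 mm above its underside; x points along the handle to the ring, z out of the bowl's mouth. It starts standing on the counter, mouth up.
- small_grip (a point): a point in the middle of the small scoop's handle, 68 mm from the bowl's axis, 29.5 mm above the bowl's underside. The handle is a level bar 18 mm wide (y) and 5 mm thick (its top level with the rim), clear to grasp from about 40 to 97 mm from the bowl's axis. Same axes as the bowl point.
- small_ring (a point): centre of the hole in the ring at the end of the small scoop's handle, 115 mm from the bowl's axis, 29.5 mm above the bowl's underside; hole 22 mm, ring 36 mm across and 5 mm thick. Same axes.
- hook_seat (a point): hook of the fixed scoop rack: an 8 mm steel peg standing square on a sloping board, 30 degrees from vertical. The point: on the peg's axis, at the top of the 18 mm collar at its foot, 26 mm above the board. z points out along the peg, x up the slope, y level. The peg is straight to z = 34 mm; its tip then bends 4 mm to +x and ends at z = 46. The large ring's centre hangs at about z = 3.5 mm.
- board (a point): point on the surface of the rack's dark wooden board where a hung scoop's bowl stands, 115 mm down the slope from the peg; axes as for the hook. The board is 150 mm wide (y), from x = -58 to +156 mm here, sloping down roughly to the robot's left (+y), at 30 degrees. A nested scoop stands on the floor of the bowl below, 6 mm farther out along z, handle over handle with a 1 mm gap.
- tube_mid (a point): middle of a level steel guard tube, 10 mm thick, above the rack, on two posts 112 mm to each side (x level and away from the board's low side, y along the tube, z up). It leaves no room for a gripper pointing straight down over a hung scoop's handle; one tilted like the peg passes it on the board's low side.
- pitcher: bystander: steel milk pitcher 80 mm across, 110 mm tall, with a side handle; origin at the centre of its underside
- bowl: bystander: cream ceramic bowl 130 mm across, 60 mm tall; origin at the centre of its underside
- tamper: bystander: steel coffee tamper 58 mm across, 90 mm tall; origin at the centre of its underside
Things that resemble listed ones, but are neither listed nor needed, are in the scene too. What is shaped like the part that bears large_bowl but brown, green or orange is not meant.

How it is judged:
By the outcome, as a careful person would: the job done as asked, in the order asked, and still so for the second after the job is handed in, with the robot touching nothing.
It also fails if it takes over 72 s, if anything falls off the work surface, if the arm or the gripper's body presses on something with over 40 N, if the wrist force passes 120 N, or if a joint passes its speed limit or range.

## Working session

There is one attempt and no reset: what is moved stays moved. The work goes in short steps, Python scripts to look and compute and a shell command to move; the robot and the scene stay as the last step left them, time stands still between calls to the robot, and variables do not carry over. Pictures are saved under pics/ and viewed, about 8 in all and at most 12, crops included, and the job is handed in when it is done.

```bash
ls; mkdir -p pics; python3 - <<'E'
from cell import *
import cv2,numpy as np
print(grip_point_offset, sense())
for c in("top","side"):
    p,d=camera(c);cv2.imwrite(f"pics/{c}0.png",p);np.save(f"pics/{c}0.npy",d)
    k=camera_params(c);print(c,k)
    for t in("large_bowl","large_ring","medium_bowl","medium_ring","small_bowl","small_ring","hook_seat","tube_mid","pitcher","bowl","tamper"):
        print(t,[(np.round(r["point"],3).tolist(),round(r["conf"],2)) for r in recognise(t,c)[:4]])
E
```

```text
pics
0.0187 {'time_s': 0.0, 'qpos': array([ 1.47808039e+00,  3.59393059e-01,  1.10685870e-02, -3.51606912e-04,
       -1.22405587e+00, -2.88086557e-01]), 'joint_velocities': array([ 1.12494521e-03, -1.75939767e-04, -5.56037561e-04, -2.51567499e-03,
       -8.06822986e-04,  1.89931839e-05]), 'effort': array([-6.03034441e-04, -5.83323848e+01,  2.93406755e+01,  6.93649784e+00,
       -5.93190867e-03, -3.29224605e-06]), 'position': array([0.25072969, 0.62620726, 0.23036363]), 'tcp_rot': array([-5.60456430e-01,  8.28183516e-01, -5.07060656e-04, -6.30465895e-04]), 'ft_force': array([ 0.98227348,  0.9672646 , -0.97981254]), 'moment': array([0.06100632, 0.06185101, 0.01911546]), 'grip_width': 0.08555933230116698}
top {'fx': 512.109084298361, 'fy': 512.109084298361, 'cx': 281.00797996904265, 'cy': 210.85664249608266, 'T': array([[-0.00924937, -0.97821779,  0.20737504,  0.28441101],
       [-0.99995083,  0.00830661, -0.00541645,  0.221032  ],
       [ 0.00357589, -0.20741494, -0.97824652,  1.60811982],
       [ 0.        ,  0.        ,  0.        ,  1.        ]])}
large_bowl [([0.384, 0.341, 0
[... 1042 characters left out ...]
l [([0.772, 0.297, 0.022], 0.97), ([0.428, 0.756, 0.021], 0.85), ([0.386, 0.343, 0.016], 0.81), ([0.522, 0.25, 0.021], 0.78)]
large_ring [([0.454, 0.503, 0.019], 0.94), ([0.522, 0.246, 0.021], 0.89), ([0.436, 0.754, 0.023], 0.82), ([0.767, 0.296, 0.021], 0.76)]
medium_bowl [([0.452, 0.142, 0.034], 0.62)]
medium_ring [([0.453, 0.139, 0.026], 0.82)]
small_bowl [([0.628, 0.259, 0.034], 0.84), ([0.523, 0.249, 0.018], 0.25)]
small_ring [([0.628, 0.257, 0.03], 0.52)]
hook_seat [([0.475, -0.289, 0.093], 0.56)]
tube_mid [([0.467, -0.302, 0.039], 0.57), ([0.448, 0.142, 0.031], 0.56)]
pitcher []
bowl [([0.793, 0.038, 0.036], 0.95), ([0.454, 0.136, 0.028], 0.35)]
tamper [([0.735, -0.148, 0.025], 0.84)]
```

View pics/top0.png

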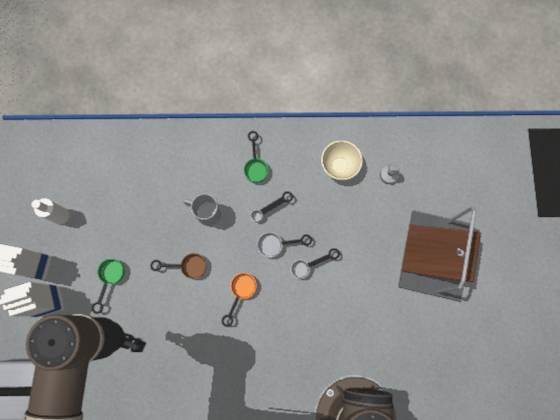

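View pics/side0.png

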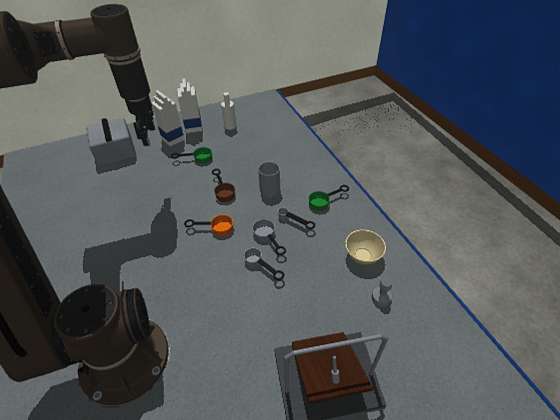

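Top view: steel scoops are large at (271,245) with its ring at (307,240), medium at (301,270) with ring at (335,254), and small at (257,215) with ring at (289,197). The rack is at (440,255), peg near (460,252), with the tube on its right side. The coloured scoops are decoys.

```bash
cat > h.py <<'E'
import numpy as np,cv2
from cell import *
def rays(c,uv):
    k=camera_params(c);uv=np.atleast_2d(uv).astype(float)
    d=np.c_[(uv[:,0]-k["cx"])/k["fx"],(uv[:,1]-k["cy"])/k["fy"],np.ones(len(uv))]
    return k["T"][:3,3],d@k["T"][:3,:3].T
def onz(c,uv,z):
    o,d=rays(c,uv);return o+d*((z-o[2])/d[:,2])[:,None]
def cloud(c,dep):
    v,u=np.mgrid[:420,:560];o,d=rays(c,np.c_[u.ravel(),v.ravel()])
    return (o+d*dep.reshape(-1,1)).reshape(420,560,3)
def proj(c,p):
    k=camera_params(c);q=(np.atleast_2d(p)-k["T"][:3,3])@k["T"][:3,:3]
    return np.c_[q[:,0]/q[:,2]*k["fx"]+k["cx"],q[:,1]/q[:,2]*k["fy"]+k["cy"]]
E
cat > m.py <<'E'
from h import *
S={"large":(.525,.245),"medium":(.455,.14),"small":(.63,.256)}
BR={"large":.04,"medium":.03,"small":.02}
B0={"large":onz("top",(271,245),.03)[0][:2],"medium":onz("top",(301,270),.03)[0][:2],"small":onz("top",(257,215),.03)[0][:2]}
R0={"large":onz("top",(307,240),.03)[0][:2],"medium":onz("top",(335,254),.03)[0][:2],"small":onz("top",(289,197),.03)[0][:2]}
for c in("top","side"):
    p=cv2.imread(f"pics/{c}0.png").astype(int);D=np.load(f"pics/{c}0.npy")
    v,u=np.mgrid[:420,:560];W=onz(c,np.c_[u.ravel(),v.ravel()],.032).reshape(420,560,3)[...,:2]
    C=cloud(c,D)
    for s in B0:
        a=(R0[s]-B0[s]);L=np.linalg.norm(a);a/=L
        al=(W-B0[s])@a; la=(W-B0[s])@np.array([-a[1],a[0]])
        m=(p.max(2)<60)&(al>BR[s]+.008)&(al<.16)&(abs(la)<.03)
        q=W[m];al_=al[m]
        # handle line, ring end
        mu=q.mean(0);vv=np.linalg.svd(q-mu)[2][0];vv*=np.sign(vv@a)
        t=(q-mu)@vv;end=np.percentile(t,99)
        ring=mu+vv*(end-.0175)
        print(c,s,"n",m.sum(),"ring",ring.round(4),"dir",np.degrees(np.arctan2(vv[1],vv[0])).round(1),"bowl",(ring-.115*vv).round(4),"click bowl",B0[s].round(4),"ring-click",R0[s].round(4))
        k=(np.hypot(*(C[...,:2]-(ring-.115*vv)).transpose(2,0,1))<BR[s]+.01)&(C[...,2]>.024)&(C[...,2]<.045)
        if k.sum()>8:
            x=C[k];print("   rim depth pts",k.sum(),"mid-extent",((np.percentile(x[:,:2],3,axis=0)+np.percentile(x[:,:2],97,axis=0))/2).round(4),"z",np.median(x[:,2]).round(4))
    # board
    hsv=cv2.cvtColor(p.astype(np.uint8),cv2.COLOR_BGR2HSV)
    bm=(p[...,2]>p[...,0]+25)&(abs(C[...,0]-.48)<.15)&(abs(C[...,1]+.26)<.2)&(C[...,2]>.01)&(C[...,2]<.2)
    x=C[bm]
    for _ in range(4):
        mu=x.mean(0);n=np.linalg.svd(x-mu,full_matrices=False)[2][2];n*=np.sign(n[2]);r=(x-mu)@n;x=x[abs(r)<.006]
    print(c,"board n",len(x),n.round(3),"tilt",np.degrees(np.arccos(n[2])).round(1),"az",np.degrees(np.arctan2(n[1],n[0])).round(1),"mean",mu.round(4),"std",r.std().round(4))
    ex=-n*n[2];ex[2]+=1;ex/=np.linalg.norm(ex);ey=np.cross(n,ex)
    rect=cv2.minAreaRect((np.c_[(x-mu)@ex,(x-mu)@ey]*1000).astype(np.float32));print(" rect",rect,"ctr",(mu+ex*rect[0][0]/1e3+ey*rect[0][1]/1e3).round(4))
    k=(abs(C[...,0]-.48)<.18)&(abs(C[...,1]+.28)<.16)&(((C-mu)@n)>.012)&(C[...,2]<.3)
    x=C[k];h=(x-mu)@n
    print(" above-board pts",k.sum());np.save(f"pics/ab_{c}.npy",x)
    cr=p.astype(np.uint8)[185:315,390:490] if c=="top" else p.astype(np.uint8)[320:420,265:395]
    cv2.imwrite(f"pics/rack_{c}.png",cv2.resize(cr,None,fx=5,fy=5,interpolation=cv2.INTER_CUBIC))
E
python3 m.py
python3 - <<'E'
import cv2,numpy as np
a=cv2.imread('pics/rack_top.png');b=cv2.imread('pics/rack_side.png')
print(a.shape,b.shape)
a=cv2.resize(a,(400,520));b=cv2.resize(b,(400,308));o=np.zeros((520,800,3),np.uint8);o[:,:400]=a;o[:308,400:]=b
cv2.imwrite('pics/rack.png',o)
E
```

```text
top large n 53 ring [0.5257 0.1369] dir -82.8 bowl [0.5112 0.251 ] click bowl [0.5108 0.2444] ring-click [0.5255 0.1322]
   rim depth pts 98 mid-extent [0.5144 0.2457] z 0.0304
top medium n 87 ring [0.4801 0.0531] dir -66.5 bowl [0.4343 0.1586] click bowl [0.4325 0.1525] ring-click [0.481  0.0464]
   rim depth pts 80 mid-extent [0.4384 0.154 ] z 0.0313
top small n 122 ring [0.662  0.1949] dir -59.6 bowl [0.6037 0.2941] click bowl [0.6063 0.2879] ring-click [0.6636 0.1866]
   rim depth pts 53 mid-extent [0.6074 0.2879] z 0.0308
top board n 2897 [0.119 0.489 0.864] tilt 30.2 az 76.3 mean [ 0.4801 -0.2616  0.074 ] std 0.0028
 rect ((2.6301193237304688, 1.2934112548828125), (150.21673583984375, 214.03146362304688), 89.89749145507812) ctr [ 0.4808 -0.2641  0.0753]
 above-board pts 694
side large n 175 ring [0.5235 0.1062] dir -82.6 bowl [0.5087 0.2202] click bowl [0.5108 0.2444] ring-click [0.5255 0.1322]
   rim depth pts 81 mid-extent [0.5131 0.2123] z 0.0321
side medium n 258 ring [0.4825 0.0294] dir -64.5 bowl [0.433  0.1332] click bowl [0.4325 0.1525] ring-click [0.481  0.0464]
   rim depth pts 79 mid-extent [0.4378 0.1315] z 0.0322
side small n 198 ring [0.6642 0.1716] dir -61.1 bowl [0.6086 0.2723] click bowl [0.6063 0.2879] ring-click [0.6636 0.1866]
   rim depth pts 56 mid-extent [0.6122 0.2733] z 0.0326
side board n 2925 [0.118 0.484 0.867] tilt 29.9 az 76.3 mean [ 0.4765 -0.2769  0.0843] std 0.0013
 rect ((-15.567939758300781, 2.1013641357421875), (217.89138793945312, 149.16949462890625), 0.006813699379563332) ctr [ 0.4817 -0.2643  0.0766]
 above-board pts 994
(650, 500, 3) (500, 650, 3)
```

View pics/rack.png

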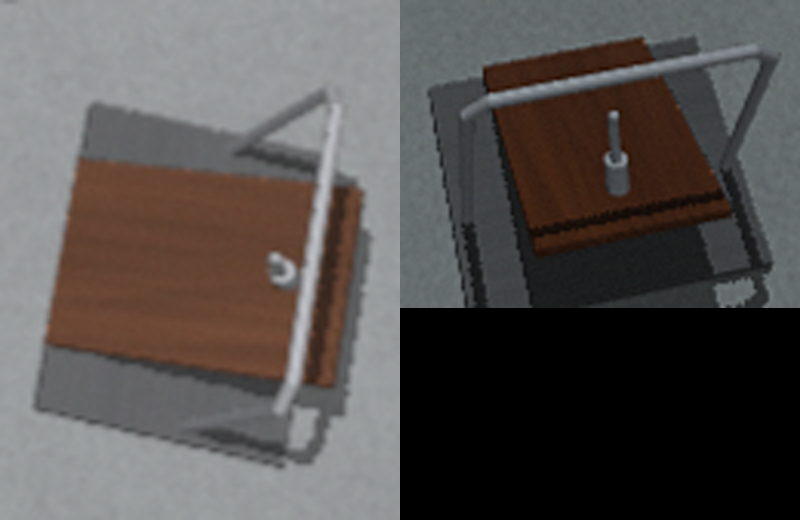

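```bash
cat > m2.py <<'E'
from h import *
from scipy.optimize import minimize
B0={"large":onz("top",(271,245),.03)[0][:2],"medium":onz("top",(301,270),.03)[0][:2],"small":onz("top",(257,215),.03)[0][:2]}
R0={"large":onz("top",(307,240),.03)[0][:2],"medium":onz("top",(335,254),.03)[0][:2],"small":onz("top",(289,197),.03)[0][:2]}
BW={"large":(.04,.005),"medium":(.03,.007),"small":(.02,.009)}
def main(tag="0",names=B0):
  for c in("top","side"):
    p=cv2.imread(f"pics/{c}{tag}.png").astype(int);D=np.load(f"pics/{c}{tag}.npy");C=cloud(c,D)
    v,u=np.mgrid[:420,:560];W=onz(c,np.c_[u.ravel(),v.ravel()],.032).reshape(420,560,3)[...,:2]
    for s in names:
        sel=np.hypot(*(W-(B0[s]+R0[s])/2).transpose(2,0,1))<.11
        up=(C[...,2]>.022)&(C[...,2]<.045)
        w=W[sel];dark=(p.max(2)<75)[sel];val=(up[sel]&dark).astype(float)
        rb,hw=BW[s]
        def cost(P):
            a=np.array([np.cos(P[2]),np.sin(P[2])]);x=(w-P[:2])@a;y=(w-P[:2])@np.array([-a[1],a[0]])  # ring centre origin, bowl at -115
            sig=lambda d:1/(1+np.exp(-d/.0008))
            r=np.hypot(x,y);ring=sig(.018-r)*sig(r-.011)
            bar=sig(hw-abs(y))*sig(-.014-x)*sig(x+.115-rb)
            m=np.maximum(ring,bar);far=(x>-.115+rb+.003)
            return (((m-val)**2)*far).sum()
        best=None
        th0=np.arctan2(*(R0[s]-B0[s])[::-1])
        for dx in(-.012,0,.012):
          for dy in(-.024,-.012,0,.012):
            r=minimize(cost,[*(R0[s]+(dx,dy)),th0],method="Nelder-Mead",options=dict(initial_simplex=[[R0[s][0]+dx+i*.006,R0[s][1]+dy+j*.006,th0+k*.06] for i,j,k in((0,0,0),(1,0,0),(0,1,0),(0,0,1))]))
            if best is None or r.fun<best.fun:best=r
        P=best.x;a=np.array([np.cos(P[2]),np.sin(P[2])])
        up_=C[sel];zz=np.median(up_[val>0][:,2])
        print(c,s,"val",val.sum(),"cost",round(best.fun,1),"ring",P[:2].round(4),"deg",np.degrees(P[2]).round(1),"bowl",(P[:2]-.115*a).round(4),"depth ctr of dark",up_[val>0].mean(0).round(4),"plane ctr",w[val>0].mean(0).round(4))
if __name__=="__main__":main()
E
python3 m2.py
python3 - <<'E'
import sys;sys.path.insert(0,'.')
from h import *
n=np.array([.118,.487,.865]);n/=np.linalg.norm(n)
ctr=np.array([.4812,-.2642,.076]);ex=-n*n[2];ex[2]+=1;ex/=np.linalg.norm(ex);ey=np.cross(n,ex)
B=ctr-.049*ex;H=B+.115*ex+.026*n
print("board",B.round(4),"hook",H.round(4),"ex",ex.round(3),"ey",ey.round(3))
for c in("top","side"):
    x=np.load(f"pics/ab_{c}.npy")-H
    q=np.c_[x@ex,x@ey,x@n]
    g=q[np.hypot(q[:,0],q[:,1])<.02];print(c,"peg pts",len(g))
    for lo,hi in((-.014,0),(0,.015),(.015,.034),(.034,.05)):
        k=g[(g[:,2]>lo)&(g[:,2]<hi)];print("  z",lo,len(k),k.mean(0).round(4) if len(k) else "")
    t=q[(q[:,2]>.05)|(np.hypot(q[:,0],q[:,1])>.03)&(q[:,2]>.03)]
    # tube: high world z
    y=np.load(f"pics/ab_{c}.npy");y=y[y[:,2]>np.percentile(y[:,2],99)-.012]
    mu=y.mean(0);d=np.linalg.svd(y-mu)[2][0];print("  tube pts",len(y),mu.round(4),d.round(3),"min/max",y.min(0).round(3),y.max(0).round(3))
    print("  predicted px: seat,z34,tip",proj(c,np.array([H,H+.034*n,H+.046*n+.004*ex])).round(1).tolist())
E
```

```text
top large val 133.0 cost 78.6 ring [0.5266 0.1349] deg -83.0 bowl [0.5125 0.2491] depth ctr of dark [0.4978 0.1433 0.0322] plane ctr [0.4978 0.1433]
top medium val 191.0 cost 0.0 ring [ 0.5459 -0.0896] deg -52.5 bowl [0.4759 0.0016] depth ctr of dark [0.487  0.1064 0.0322] plane ctr [0.487  0.1064]
top small val 165.0 cost 22.3 ring [0.6649 0.1928] deg -58.7 bowl [0.6051 0.291 ] depth ctr of dark [0.6425 0.2293 0.0318] plane ctr [0.6425 0.2293]
side large val 229.0 cost 0.0 ring [0.61   0.0296] deg -54.4 bowl [0.543  0.1231] depth ctr of dark [0.4978 0.17   0.0302] plane ctr [0.4973 0.1686]
side medium val 261.0 cost 64.3 ring [0.4841 0.0488] deg -66.7 bowl [0.4386 0.1544] depth ctr of dark [0.4842 0.1085 0.0318] plane ctr [0.4842 0.1084]
side small val 190.0 cost 28.0 ring [0.6669 0.1906] deg -58.6 bowl [0.6069 0.2887] depth ctr of dark [0.641  0.2381 0.0305] plane ctr [0.6404 0.2368]
board [ 0.4912 -0.223   0.0514] hook [ 0.4708 -0.307   0.1316] ex [-0.204 -0.841  0.501] ey [ 0.972 -0.235  0.   ]
top peg pts 45
  z -0.014 18 [ 0.0024 -0.0022 -0.0045]
  z 0 12 [ 0.003  -0.      0.0036]
  z 0.015 6 [ 0.0006 -0.0025  0.0266]
  z 0.034 8 [ 0.0033 -0.0003  0.0433]
  tube pts 280 [ 0.4721 -0.2886  0.2467] [-0.972  0.236 -0.   ] min/max [ 0.374 -0.317  0.241] [ 0.578 -0.263  0.254]
  predicted px: seat,z34,tip [[460.6, 252.0], [458.2, 249.4], [458.8, 248.6]]
side peg pts 116
  z -0.014 41 [ 0.0052 -0.0006 -0.0064]
  z 0 37 [0.0017 0.0004 0.0048]
  z 0.015 23 [0.0018 0.0001 0.0239]
  z 0.034 15 [ 0.0051 -0.0002  0.0423]
  tube pts 477 [ 0.4719 -0.2904  0.2469] [-0.971  0.238 -0.003] min/max [ 0.372 -0.318  0.239] [ 0.578 -0.262  0.252]
  predicted px: seat,z34,tip [[334.7, 371.6], [333.8, 359.4], [334.0, 356.1]]
```

```bash
sed -i 's|sel=np.hypot.*|A=(R0[s]-B0[s])/np.linalg.norm(R0[s]-B0[s]);sel=(abs((W-B0[s])@np.array([-A[1],A[0]]))<.026)\&((W-B0[s])@A>BW[s][0]+.004)\&((W-B0[s])@A<.15)|; s|far=(x>.*|far=1|' m2.py; python3 m2.py
python3 - <<'E'
from h import *
s=sense();q=s["tcp_rot"]
from scipy.spatial.transform import Rotation as R
print(R.from_quat(q).as_matrix().round(3))
E
```

```text
top large val 74.0 cost 27.5 ring [0.5267 0.1353] deg -82.2 bowl [0.5112 0.2492] depth ctr of dark [0.5237 0.157  0.0318] plane ctr [0.5237 0.157 ]
top medium val 117.0 cost 25.6 ring [0.4823 0.0506] deg -65.8 bowl [0.4352 0.1555] depth ctr of dark [0.4692 0.0796 0.0323] plane ctr [0.4692 0.0795]
top small val 155.0 cost 21.9 ring [0.6649 0.1928] deg -58.7 bowl [0.6052 0.2911] depth ctr of dark [0.6441 0.2267 0.0317] plane ctr [0.6441 0.2266]
side large val 90.0 cost 7.7 ring [0.5287 0.1335] deg -83.1 bowl [0.5149 0.2476] depth ctr of dark [0.5259 0.152  0.0327] plane ctr [0.5261 0.1525]
side medium val 143.0 cost 10.2 ring [0.4843 0.0493] deg -65.8 bowl [0.4372 0.1542] depth ctr of dark [0.4726 0.0746 0.0326] plane ctr [0.4727 0.075 ]
side small val 128.0 cost 9.0 ring [0.6669 0.1906] deg -58.6 bowl [0.6069 0.2887] depth ctr of dark [0.6486 0.2204 0.0325] plane ctr [0.6488 0.2208]
[[-0.372 -0.928  0.   ]
 [-0.928  0.372 -0.   ]
 [-0.    -0.    -1.   ]]
```

```bash
cat > plan.py <<'E'
import sys
from h import *
from scipy.spatial.transform import Rotation as R
x,y,z,yaw=map(float,sys.argv[1:5])   # target TCP, tool x azimuth (deg)
s=sense();M=R.from_quat(s["tcp_rot"]).as_matrix();p=s["position"]
cur=np.degrees(np.arctan2(M[1,0],M[0,0]));turn=-((yaw-cur+180)%360-180)
a=np.radians(yaw);M2=np.c_[[np.cos(a),np.sin(a),0],[np.sin(a),-np.cos(a),0],[0,0,-1]]
d=np.array([x,y,z])-p
print("t",round(s["time_s"],2),"pos",p.round(4),"yaw",cur.round(1),"tilt",np.degrees(np.arccos(-M[2,2])).round(1),"w",round(s["grip_width"],4),"F",s["ft_force"].round(1),"q6",s["qpos"][5].round(2))
print("turn",turn.round(1),"shift cm after turn",(M2.T@d*100).round(2),"before turn",(M.T@d*100).round(2))
E
python3 plan.py .5199 .1948 .12 -172.7; python3 -m handwheel '[[0,0,0,7,135],[0,0,0,7,135],[0,0,0,7,135],[0,0,0,7,135],[0,0,0,7,135]]';python3 -m handwheel '[[0,0,0,7,135],[0,0,0,7,135],[0,0,0,7,135],[0,0,0,4.9,135],[0,0,0,0,135]]'; python3 plan.py .5199 .1948 .12 -172.7
```

```text
t 1.2 pos [0.2509 0.6266 0.2313] yaw -111.8 tilt 0.0 w 0.0857 F [-0.6  0.6  0.4] q6 -0.29
turn 60.9 shift cm after turn [-21.2  -46.25  11.13] before turn [ 30.09 -41.02  11.13]
time_s: 1.62
position: [0.2509, 0.6266, 0.2313]
tcp_rot: [-0.283, 0.959, -0.0, -0.0]
ft_force: [0.4, -0.0, 0.2]
grip_width: 0.0402
time_s: 2.03
position: [0.2509, 0.6266, 0.2313]
tcp_rot: [-0.062, 0.998, 0.0, 0.0]
ft_force: [0.0, 0.2, 0.5]
grip_width: 0.0403
t 2.03 pos [0.2509 0.6266 0.2313] yaw -172.9 tilt 0.0 w 0.0403 F [0.  0.2 0.5] q6 -1.35
turn -0.2 shift cm after turn [-21.2  -46.25  11.13] before turn [-21.39 -46.16  11.13]
```

```bash
A='[[-1.42,-3.08,0,0,135],[-1.42,-3.08,0,0,135],[-1.42,-3.08,0,0,135],[-1.42,-3.08,0,0,135],[-1.42,-3.08,0,0,135]]' ; python3 -m handwheel '[[-1.42,-3.08,0,0,135],[-1.42,-3.08,0,0,135],[-1.42,-3.08,0,0,135],[-1.42,-3.08,0,0,135],[-1.42,-3.08,0,0,135]]' >/dev/null
python3 -m handwheel '[[-1.42,-3.08,0,0,135],[-1.42,-3.08,0,0,135],[-1.42,-3.08,0,0,135],[-1.42,-3.08,0,0,135],[-1.42,-3.08,0,0,135]]' >/dev/null
python3 -m handwheel '[[-1.42,-3.08,0,0,135],[-1.42,-3.08,0,0,135],[-1.42,-3.08,2,0,135],[-1.42,-3.08,3,0,135],[-1.42,-3.08,3,0,135]]'
python3 plan.py .5199 .1948 .012 -172.7
```

```text
time_s: 3.28
position: [0.519, 0.1989, 0.1564]
tcp_rot: [-0.065, 0.998, 0.001, 0.001]
ft_force: [0.7, -0.1, -0.4]
grip_width: 0.0403
t 3.28 pos [0.519  0.1989 0.1564] yaw -172.5 tilt 0.2 w 0.0403 F [ 0.7 -0.1 -0.4] q6 -0.59
turn 0.2 shift cm after turn [-0.04 -0.41 14.44] before turn [ 0.   -0.44 14.44]
```

```bash
python3 -m handwheel '[[0,0,3,0,135],[0,0,3,0,135],[0,0,3,0,135],[0,0,1,0,135],[0,0,0,0,135]]'
python3 plan.py .5199 .1948 .012 -172.7
```

```text
time_s: 3.7
position: [0.5165, 0.1988, 0.0537]
tcp_rot: [-0.064, 0.998, -0.001, -0.002]
ft_force: [-0.2, -0.1, 0.1]
grip_width: 0.0402
t 3.7 pos [0.5165 0.1988 0.0537] yaw -172.6 tilt 0.3 w 0.0402 F [-0.2 -0.1  0.1] q6 -0.59
turn 0.1 shift cm after turn [-0.29 -0.44  4.17] before turn [-0.31 -0.43  4.17]
```

```bash
python3 -m handwheel '[[-0.3,-0.4,1,0,135],[0,0,2,0,135],[0,0,1.15,0,135],[0,0,0,0,135],[0,0,0,0,135]]'
python3 plan.py .5199 .1948 .012 -172.7; python3 -m handwheel '[[0,0,0,0,255],[0,0,0,0,255],[0,0,0,0,255],[0,0,0,0,255],[0,0,0,0,255]]'
```

```text
time_s: 4.12
position: [0.5221, 0.1968, 0.0155]
tcp_rot: [-0.064, 0.998, 0.0, 0.001]
ft_force: [-0.1, -0.1, -0.4]
grip_width: 0.0403
t 4.12 pos [0.5221 0.1968 0.0155] yaw -172.7 tilt 0.1 w 0.0403 F [-0.1 -0.1 -0.4] q6 -0.58
turn 0.0 shift cm after turn [ 0.24 -0.17  0.35] before turn [ 0.24 -0.17  0.35]
time_s: 4.53
position: [0.5222, 0.1969, 0.0159]
tcp_rot: [-0.064, 0.998, 0.001, 0.001]
ft_force: [-0.6, -0.6, 6.6]
grip_width: 0.0078
```

```bash
python3 -m handwheel '[[0,0,0,0,255],[0,0,0,0,255]]'; python3 -m handwheel '[[0,0,-1,0,255],[0,0,-1,0,255],[0,0,-1,0,255],[0,0,-1,0,255],[0,0,0,0,255]]'
python3 - <<'E'
from h import *
for c in("top","side"):
    p,d=camera(c);cv2.imwrite(f"pics/{c}1.png",p);np.save(f"pics/{c}1.npy",d)
s=sense()["position"]
u,v=proj("side",s)[0].astype(int);a=cv2.imread("pics/side1.png")[max(0,v-60):v+60,u-80:u+80]
u,v=proj("top",s)[0].astype(int);b=cv2.imread("pics/top1.png")[v-60:v+60,u-80:u+80]
cv2.imwrite("pics/g1.png",cv2.resize(np.hstack([a,b]),None,fx=2.5,fy=2.5,interpolation=cv2.INTER_CUBIC))
E
```

```text
time_s: 4.7
position: [0.5222, 0.1969, 0.0159]
tcp_rot: [-0.064, 0.998, 0.001, 0.001]
ft_force: [-0.5, -1.2, 6.0]
grip_width: 0.0077
time_s: 5.12
position: [0.5226, 0.1972, 0.0574]
tcp_rot: [-0.064, 0.998, 0.001, 0.002]
ft_force: [0.5, -0.1, -1.5]
grip_width: 0.008
```

View pics/g1.png

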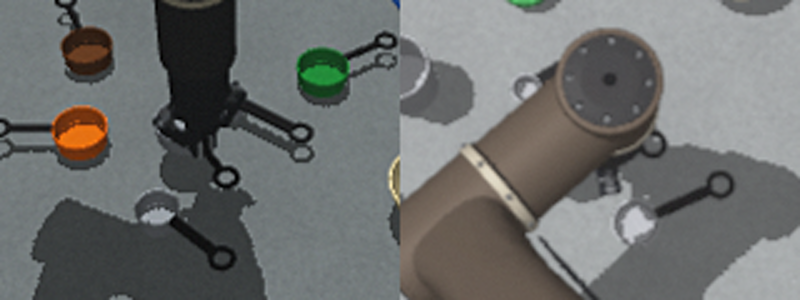

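```bash
python3 -m handwheel '[[0,0,-4,0,255],[0,0,-4,0,255],[0,0,-4,7,255],[0,0,-2,7,255],[0,0,0,7,255]]'; python3 -m handwheel '[[0,0,0,0,255],[0,0,0,0,255]]'>/dev/null; python3 plan.py .490 -.227 .181 166.4
```

```text
time_s: 5.63
position: [0.5236, 0.1977, 0.1999]
tcp_rot: [0.122, 0.993, 0.003, 0.003]
ft_force: [1.2, 0.8, -1.4]
grip_width: 0.008
t 5.8 pos [0.5206 0.196  0.1937] yaw 166.5 tilt 0.1 w 0.008 F [-0.6 -0.4 -2.2] q6 -0.95
turn 0.1 shift cm after turn [ -6.97 -41.84   1.27] before turn [ -6.91 -41.85   1.29]
```

```bash
python3 -m handwheel '[[-0.6,-3.5,0,0,255],[-0.6,-3.5,0,0,255],[-0.6,-3.5,0,0,255],[-0.6,-3.5,0,0,255],[-0.6,-3.5,0,0,255]]'>/dev/null;python3 -m handwheel '[[-0.6,-3.5,0,0,255],[-0.6,-3.5,0,0,255],[-0.6,-3.5,0,0,255],[-0.6,-3.5,0,0,255],[-0.6,-2,0,0,255]]'>/dev/null;python3 -m handwheel '[[0,-1,0,0,255],[0,0,0,0,255],[0,0,0,0,255]]'; python3 plan.py .490 -.227 .181 166.4
```

```text
time_s: 6.88
position: [0.4971, -0.1531, 0.1934]
tcp_rot: [0.119, 0.993, -0.0, -0.001]
ft_force: [-0.6, 0.4, -2.2]
grip_width: 0.008
t 6.88 pos [ 0.4971 -0.1531  0.1934] yaw 166.3 tilt 0.1 w 0.008 F [-0.6  0.4 -2.2] q6 -0.32
turn -0.1 shift cm after turn [-1.05 -7.34  1.24] before turn [-1.06 -7.34  1.24]
```

```bash
python3 -m handwheel '[[-0.3,-2,0,0,255],[-0.3,-2,0,0,255],[-0.3,-2,0.4,0,255],[-0.1,-1.3,0.4,0,255],[0,0,0,0,255]]';  python3 -m handwheel '[[0,0,0,0,255],[0,0,0,0,255]]'>/dev/null;python3 plan.py .490 -.227 .181 166.4
python3 - <<'E'
from h import *
for c in("top","side"):
    p,d=camera(c);cv2.imwrite(f"pics/{c}2.png",p);np.save(f"pics/{c}2.npy",d)
s=np.array([.471,-.30,.17])
u,v=proj("side",s)[0].astype(int);v=min(v,360);a=cv2.imread("pics/side2.png")[v-60:v+60,u-80:u+80]
u,v=proj("top",s)[0].astype(int);b=cv2.imread("pics/top2.png")[v-60:v+60,u-80:u+80]
cv2.imwrite("pics/g2.png",cv2.resize(np.hstack([a,b]),None,fx=2.5,fy=2.5,interpolation=cv2.INTER_CUBIC))
E
```

```text
time_s: 7.3
position: [0.4896, -0.2265, 0.1852]
tcp_rot: [0.119, 0.993, 0.0, -0.001]
ft_force: [-0.6, 0.1, -2.5]
grip_width: 0.0079
t 7.47 pos [ 0.4904 -0.2253  0.1864] yaw 166.4 tilt 0.0 w 0.0078 F [ 0.   0.  -0.7] q6 -0.17
turn -0.0 shift cm after turn [ 0.   -0.18  0.54] before turn [-0.   -0.18  0.54]
```

View pics/g2.png

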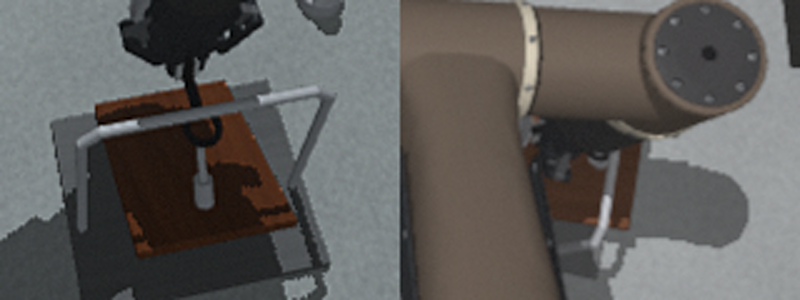

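```bash
python3 - <<'E'
from h import *
s=np.array([.471,-.30,.17]);u,v=proj("side",s)[0].astype(int);v=min(v,360)
r=np.array([.4757,-.2862,.200])
print("pred ring crop px",((proj("side",r)[0]-(u-80,v-60))*2.5).round(0))
C=cloud("side",np.load("pics/side2.npy"));p=cv2.imread("pics/side2.png").max(2)
k=(p<60)&(abs(C[...,2]-.2)<.012)&(np.hypot(C[...,0]-r[0],C[...,1]-r[1])<.03)
x=C[k];q=x-r;n=np.array([.235,.972]);print(k.sum(),x.mean(0).round(4),"u range",(q[:,:2]@n).min().round(4),(q[:,:2]@n).max().round(4),"lat",np.percentile(q[:,:2]@[.972,-.235],[2,50,98]).round(4),"z",np.percentile(x[:,2],[10,50,90]).round(4))
t=q[:,:2]@n
for lo in(-.03,-.02,-.01,0,.01,.02):
  m=(t>=lo)&(t<lo+.01);print(lo,m.sum(),x[m,2].mean().round(4) if m.any() else '',(q[m][:,:2]@[.972,-.235]).mean().round(4) if m.any() else '')
E
```

```text
pred ring crop px [202. 127.]
113 [ 0.4744 -0.2866  0.2041] u range -0.0174 0.0298 lat [-0.0171 -0.0011  0.0154] z [0.2019 0.2043 0.2062]
-0.03 0  
-0.02 38 0.2041 -0.0009
-0.01 34 0.2043 -0.0016
0 17 0.2035 -0.0017
0.01 4 0.2051 -0.002
0.02 20 0.2038 -0.0002
```

```bash
python3 -m handwheel '[[0,0,1.1,0,255],[0,0,1.1,0,255],[0,0,0,0,255],[0,0,0,0,255]]';  python3 -m handwheel '[[0,-0.2,0.7,0,255],[0,-0.25,0.9,0,255],[0,-0.25,0.9,0,255],[0,-0.25,0.9,0,255],[0,0,0,0,255]]'; python3 -m handwheel '[[0,0,0,0,255],[0,0,0,0,255]]'; python3 plan.py .490 -.227 .181 166.4
python3 - <<'E'
from h import *
for c in("side",):
    p,d=camera(c);cv2.imwrite(f"pics/{c}3.png",p);np.save(f"pics/{c}3.npy",d)
s=np.array([.471,-.30,.17])
u,v=proj("side",s)[0].astype(int);v=min(v,360);a=cv2.imread("pics/side3.png")[v-60:v+60,u-80:u+80]
cv2.imwrite("pics/g3.png",cv2.resize(a,None,fx=3.5,fy=3.5,interpolation=cv2.INTER_CUBIC))
E
```

```text
time_s: 7.9
position: [0.4898, -0.2259, 0.1638]
tcp_rot: [0.119, 0.993, -0.0, -0.001]
ft_force: [0.8, 1.0, -1.2]
grip_width: 0.0081
time_s: 8.32
position: [0.4864, -0.2357, 0.1281]
tcp_rot: [0.12, 0.993, 0.0, -0.002]
ft_force: [-0.5, 0.7, -1.5]
grip_width: 0.0081
time_s: 8.48
position: [0.4881, -0.2358, 0.1306]
tcp_rot: [0.119, 0.993, -0.0, -0.0]
ft_force: [0.0, -0.1, -1.7]
grip_width: 0.0081
t 8.48 pos [ 0.4881 -0.2358  0.1306] yaw 166.3 tilt 0.0 w 0.0081 F [ 0.  -0.1 -1.7] q6 -0.15
turn -0.1 shift cm after turn [ 0.02  0.9  -5.04] before turn [ 0.02  0.9  -5.04]
```

View pics/g3.png

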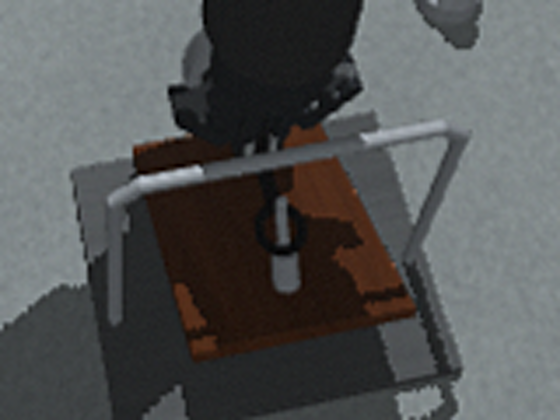

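```bash
python3 -m handwheel '[[0,-0.1,0.5,0,255],[0,-0.1,0.5,0,255],[0,0,0,0,255]]';  python3 -m handwheel '[[0,0,0.4,0,255],[0,0,0.4,0,255],[0,0,0,0,255]]';  python3 -m handwheel '[[0,0,0.4,0,255],[0,0,0.4,0,255],[0,0,0,0,255]]'
```

```text
time_s: 8.78
position: [0.4875, -0.2375, 0.12]
tcp_rot: [0.119, 0.993, 0.0, 0.0]
ft_force: [-0.1, 0.5, 0.6]
grip_width: 0.008
time_s: 9.03
position: [0.4876, -0.2375, 0.1122]
tcp_rot: [0.119, 0.993, -0.0, 0.0]
ft_force: [0.8, 0.4, 3.2]
grip_width: 0.0082
time_s: 9.28
position: [0.4874, -0.2376, 0.1041]
tcp_rot: [0.119, 0.993, -0.0, -0.0]
ft_force: [-0.2, -0.2, 4.5]
grip_width: 0.0081
```

```bash
python3 -m handwheel '[[0,-0.1,0.4,0,255],[0,-0.05,0.3,0,255],[0,0,0,0,255]]'; python3 -m handwheel '[[0,0,0,0,220],[0,0,0,0,200],[0,0,0,0,170],[0,0,0,0,150],[0,0,0,0,150]]'
python3 -m handwheel '[[0,0.1,0,0,150],[0,0.3,-0.5,0,150],[0,0.5,-1,0,150],[0,0.8,-1.5,0,150],[0,1,-2,0,150]]'
python3 -m handwheel '[[0,1,-2,0,150],[0,1,-2,0,150],[0,1,-2,0,150],[0,3,-1,0,150],[0,4,0,0,150]]'
python3 -m handwheel '[[0,4,0,0,150],[0,4,0,0,150],[0,4,0,0,150],[0,4,0,0,150],[0,4,0,0,150]]'
python3 - <<'E'
from h import *
for c in("top","side"):
    p,d=camera(c);cv2.imwrite(f"pics/{c}4.png",p);np.save(f"pics/{c}4.npy",d)
s=np.array([.48,-.27,.1])
u,v=proj("side",s)[0].astype(int);v=min(v,360);a=cv2.imread("pics/side4.png")[v-60:v+60,u-80:u+80]
u,v=proj("top",s)[0].astype(int);b=cv2.imread("pics/top4.png")[v-60:v+60,u-80:u+80]
cv2.imwrite("pics/g4.png",cv2.resize(np.hstack([a,b]),None,fx=2.5,fy=2.5,interpolation=cv2.INTER_CUBIC))
E
```

```text
time_s: 9.53
position: [0.4872, -0.2391, 0.0974]
tcp_rot: [0.119, 0.993, -0.0, -0.0]
ft_force: [0.2, 2.1, 6.1]
grip_width: 0.0078
time_s: 9.95
position: [0.4869, -0.2387, 0.0973]
tcp_rot: [0.12, 0.993, 0.0, -0.0]
ft_force: [-0.7, -0.7, -0.0]
grip_width: 0.0354
time_s: 10.37
position: [0.493, -0.2122, 0.148]
tcp_rot: [0.12, 0.993, 0.0, -0.001]
ft_force: [0.5, -0.2, 0.2]
grip_width: 0.0351
time_s: 10.78
position: [0.5186, -0.1155, 0.2218]
tcp_rot: [0.12, 0.993, 0.0, 0.003]
ft_force: [1.5, 0.5, -0.0]
grip_width: 0.0351
time_s: 11.2
position: [0.5647, 0.0813, 0.2191]
tcp_rot: [0.119, 0.993, 0.0, 0.001]
ft_force: [1.4, -0.3, -0.5]
grip_width: 0.0352
```

View pics/g4.png

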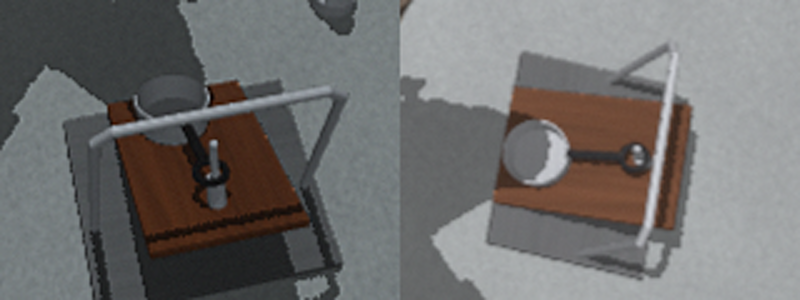

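```bash
cat > hung.py <<'E'
from h import *
n=np.array([.118,.487,.865]);n/=np.linalg.norm(n);H=np.array([.4708,-.307,.1316])
ex=-n*n[2];ex[2]+=1;ex/=np.linalg.norm(ex);ey=np.cross(n,ex)
def rep(tag,hmin=.024,hmax=.040):
  for c in("top","side"):
    C=cloud(c,np.load(f"pics/{c}{tag}.npy"))-H;p=cv2.imread(f"pics/{c}{tag}.png").max(2)
    q=np.stack([C@ex,C@ey,C@n+.026],-1)
    ok=(q[...,2]>hmin)&(q[...,2]<hmax)&(abs(q[...,1])<.08)
    b=q[ok&(q[...,0]<-.07)&(q[...,0]>-.2)]
    hd=q[ok&(q[...,0]>-.082)&(q[...,0]<-.025)&(p<80)]
    rg=q[ok&(np.hypot(q[...,0]+.004,q[...,1])<.035)&(p<80)]
    if len(b)>10:
        # circle fit to outer points
        ctr=b[:,:2].mean(0)
        for _ in range(20):
            a=np.arctan2(*(b[:,:2]-ctr).T[::-1]);
            A=np.c_[2*b[:,:2],np.ones(len(b))];s=np.linalg.lstsq(A,(b[:,:2]**2).sum(1),rcond=None)[0];ctr=s[:2]
        print(c,"bowl pts",len(b),"mean",b.mean(0).round(4),"circ",ctr.round(4),"R",np.sqrt(s[2]+ctr@ctr).round(4),"ext x",np.percentile(b[:,0],[2,98]).round(3),"y",np.percentile(b[:,1],[2,98]).round(3))
    if len(hd)>5:
        f=np.polyfit(hd[:,0],hd[:,1],1);print("  handle pts",len(hd),"skew deg",np.degrees(np.arctan(f[0])).round(1),"y at 0",f[1].round(4),"y at -115",np.polyval(f,-.115).round(4),"h",np.polyfit(hd[:,0],hd[:,2],1).round(3))
    if len(rg)>5:print("  ring",len(rg),rg.mean(0).round(4),"ext",np.percentile(rg[:,:2],[2,98],axis=0).round(3).tolist())
if __name__=="__main__":
    import sys;rep(sys.argv[1],*map(float,sys.argv[2:]))
E
python3 hung.py 4
```

```text
top bowl pts 127 mean [-0.1201 -0.0087  0.0304] circ [-0.1191 -0.0114] R 0.0385 ext x [-0.159 -0.072] y [-0.049  0.027]
  handle pts 61 skew deg 3.6 y at 0 -0.0035 y at -115 -0.0107 h [0.007 0.032]
  ring 73 [-0.012  -0.005   0.0319] ext [[-0.036, -0.019], [0.008, 0.012]]
side bowl pts 153 mean [-0.1367 -0.0084  0.0296] circ [-0.1194 -0.0105] R 0.0392 ext x [-0.161 -0.073] y [-0.049  0.027]
  handle pts 67 skew deg 4.1 y at 0 -0.002 y at -115 -0.0103 h [-0.003  0.032]
  ring 117 [-0.0085 -0.0031  0.0316] ext [[-0.036, -0.017], [0.01, 0.014]]
```

```bash
python3 -m handwheel '[[0,0,0,-7,150],[0,0,0,-7,150],[0,0,0,-7,150],[0,0,0,-7,150],[0,0,0,-7,150]]'>/dev/null; python3 -m handwheel '[[0,0,0,-2.9,150],[0,0,0,0,150]]'; python3 plan.py .4551 .1129 .0115 -155.8
```

```text
time_s: 11.88
position: [0.5645, 0.0788, 0.2186]
tcp_rot: [-0.211, 0.978, 0.0, 0.0]
ft_force: [0.5, -0.2, 1.4]
grip_width: 0.0354
t 11.88 pos [0.5645 0.0788 0.2186] yaw -155.7 tilt 0.1 w 0.0354 F [ 0.5 -0.2  1.4] q6 -0.06
turn 0.1 shift cm after turn [ 8.58  7.6  20.71] before turn [ 8.59  7.62 20.7 ]
```

```bash
python3 -m handwheel '[[2.1,1.9,2,0,150],[2.1,1.9,2,0,150],[2.1,1.9,2,0,150],[2.3,1.9,2,0,150],[0,0,3.5,0,150]]'>/dev/null; python3 -m handwheel '[[0,0,3.5,0,150],[0,0,1,0,150],[0,0,0,0,150],[0,0,0,0,150]]'; python3 plan.py .4551 .1129 .0115 -155.8
```

```text
time_s: 12.63
position: [0.4552, 0.1129, 0.058]
tcp_rot: [-0.209, 0.978, -0.0, -0.0]
ft_force: [0.4, 0.4, 0.7]
grip_width: 0.0349
t 12.63 pos [0.4552 0.1129 0.058 ] yaw -155.9 tilt 0.0 w 0.0349 F [0.4 0.4 0.7] q6 -0.24
turn -0.1 shift cm after turn [0.01 0.01 4.65] before turn [0.01 0.01 4.65]
```

```bash
python3 -m handwheel '[[0,0,1.5,0,150],[0,0,1.5,0,150],[0,0,1.65,0,150],[0,0,0,0,150],[0,0,0,0,150]]'; python3 -m handwheel '[[0,0,0,0,255],[0,0,0,0,255],[0,0,0,0,255],[0,0,0,0,255],[0,0,0,0,255]]'; python3 -m handwheel '[[0,0,-2,0,255],[0,0,-3,0,255],[0,0,-4,0,255],[0,0,-4,0,255],[0,0,-4,0,255]]'; python3 -m handwheel '[[0,0,-1,7,255],[0,0,0,7,255],[0,0,0,7,255],[0,0,0,7,255],[0,0,0,6.2,255]]'; python3 -m handwheel '[[0,0,0,0,255],[0,0,0,0,255]]'; python3 plan.py .490 -.227 .181 170
```

```text
time_s: 13.05
position: [0.4557, 0.113, 0.0121]
tcp_rot: [-0.209, 0.978, 0.0, 0.0]
ft_force: [-0.4, 0.3, 0.9]
grip_width: 0.035
time_s: 13.47
position: [0.4562, 0.1133, 0.0124]
tcp_rot: [-0.21, 0.978, 0.0, 0.001]
ft_force: [1.0, -1.1, 6.2]
grip_width: 0.0122
time_s: 13.88
position: [0.4544, 0.1124, 0.1834]
tcp_rot: [-0.209, 0.978, 0.0, 0.0]
ft_force: [1.5, 0.4, -2.3]
grip_width: 0.012
time_s: 14.3
position: [0.4548, 0.1127, 0.1917]
tcp_rot: [0.091, 0.996, 0.0, 0.0]
ft_force: [0.4, -0.6, -0.4]
grip_width: 0.0124
time_s: 14.47
position: [0.4549, 0.1127, 0.1914]
tcp_rot: [0.086, 0.996, 0.0, 0.0]
ft_force: [0.3, -0.0, -0.5]
grip_width: 0.0121
t 14.47 pos [0.4549 0.1127 0.1914] yaw 170.2 tilt 0.0 w 0.0121 F [ 0.3 -0.  -0.5] q6 -0.84
turn 0.2 shift cm after turn [ -9.36 -32.85   1.04] before turn [ -9.26 -32.88   1.03]
```

```bash
python3 -m handwheel '[[-0.9,-3.3,0,0,255],[-0.9,-3.3,0,0,255],[-0.9,-3.3,0,0,255],[-0.9,-3.3,0,0,255],[-0.9,-3.3,0,0,255]]'>/dev/null;python3 -m handwheel '[[-0.9,-3.3,0,0,255],[-0.9,-3.3,0,0,255],[-0.9,-3.3,0,0,255],[0,0,0,0,255],[0,0,0,0,255]]'; python3 plan.py .4876 -.2184 .1843 170
```

```text
time_s: 15.3
position: [0.4797, -0.1614, 0.1908]
tcp_rot: [0.087, 0.996, -0.0, -0.0]
ft_force: [1.2, 0.5, -0.4]
grip_width: 0.012
t 15.3 pos [ 0.4797 -0.1614  0.1908] yaw 170.0 tilt 0.0 w 0.012 F [ 1.2  0.5 -0.4] q6 -0.24
turn -0.0 shift cm after turn [-1.77 -5.47  0.65] before turn [-1.78 -5.47  0.65]
```

```bash
python3 -m handwheel '[[-0.6,-1.8,0,0,255],[-0.6,-1.8,0.3,0,255],[-0.6,-1.8,0.3,0,255],[0,0,0,0,255],[0,0,0,0,255]]'; python3 plan.py .4876 -.2184 .1843 170
cat > ringchk.py <<'E'
from h import *
import sys
L,dz=map(float,sys.argv[1:3])
from scipy.spatial.transform import Rotation as R
p,d=camera("side");cv2.imwrite("pics/sideR.png",p);np.save("pics/sideR.npy",d)
s=sense();M=R.from_quat(s["tcp_rot"]).as_matrix();w=M[:2,1];r=s["position"]+[*(-L*w),dz]
C=cloud("side",d);g=p.max(2)
k=(g<60)&(abs(C[...,2]-r[2]-.0025)<.012)&(np.hypot(C[...,0]-r[0],C[...,1]-r[1])<.03)
x=C[k];q=x-r;t=q[:,:2]@w;l=q[:,:2]@[w[1],-w[0]]
m=abs(t)<.021
print("pred",r.round(4),"n",k.sum(),"t ext",np.percentile(t,[1,99]).round(4),"lat ext",np.percentile(l,[2,98]).round(4),"z top",x[:,2].mean().round(4),"slope",np.polyfit(t,x[:,2],1)[0].round(3))
E
python3 ringchk.py .0688 .0172
```

```text
time_s: 15.72
position: [0.4883, -0.2157, 0.1848]
tcp_rot: [0.087, 0.996, 0.0, -0.0]
ft_force: [0.1, 0.7, -1.9]
grip_width: 0.0126
t 15.72 pos [ 0.4883 -0.2157  0.1848] yaw 170.1 tilt 0.0 w 0.0126 F [ 0.1  0.7 -1.9] q6 -0.12
turn 0.1 shift cm after turn [ 0.02 -0.28  0.05] before turn [ 0.02 -0.28  0.05]
pred [ 0.4764 -0.2831  0.2021] n 125 t ext [-0.0186  0.0293] lat ext [-0.0174  0.0148] z top 0.2053 slope 0.019
```

```bash
python3 -m handwheel '[[0,-0.25,1.1,0,255],[0,0,1.1,0,255],[0,0,0,0,255],[0,0,0,0,255]]';  python3 -m handwheel '[[0,-0.2,0.7,0,255],[0,-0.25,0.9,0,255],[0,-0.25,0.9,0,255],[0,-0.25,0.8,0,255],[0,0,0,0,255]]'; python3 -m handwheel '[[0,-0.1,0.4,0,255],[0,-0.1,0.4,0,255],[0,0,0,0,255],[0,0,0,0,255]]'; python3 plan.py .4876 -.2184 .1843 170; python3 ringchk.py .0688 .0172
```

```text
time_s: 16.1
position: [0.4875, -0.2178, 0.1624]
tcp_rot: [0.087, 0.996, 0.0, -0.001]
ft_force: [-0.0, -0.5, -1.0]
grip_width: 0.0122
time_s: 16.52
position: [0.4849, -0.228, 0.1278]
tcp_rot: [0.088, 0.996, 0.0, -0.002]
ft_force: [0.6, 0.4, -1.0]
grip_width: 0.012
time_s: 16.85
position: [0.4863, -0.23, 0.1224]
tcp_rot: [0.087, 0.996, -0.0, 0.0]
ft_force: [-0.6, 0.6, 1.3]
grip_width: 0.0124
t 16.85 pos [ 0.4863 -0.23    0.1224] yaw 170.0 tilt 0.0 w 0.0124 F [-0.6  0.6  1.3] q6 -0.1
turn -0.0 shift cm after turn [ 0.07  1.16 -6.19] before turn [ 0.07  1.16 -6.19]
pred [ 0.4743 -0.2977  0.1397] n 178 t ext [-0.0176  0.0289] lat ext [-0.0192  0.0139] z top 0.1435 slope 0.02
```

```bash
python3 -m handwheel '[[0,-0.05,0.5,0,255],[0,-0.1,0.5,0,255],[0,0,0,0,255]]';  python3 -m handwheel '[[0,-0.1,0.5,0,255],[0,-0.1,0.5,0,255],[0,0,0,0,255]]'; python3 -m handwheel '[[0,-0.15,0.4,0,255],[0,-0.15,0.4,0,255],[0,0,0,0,255],[0,0,0,0,255]]';python3 plan.py .4876 -.2184 .1843 170; python3 ringchk.py .0688 .0172
```

```text
time_s: 17.15
position: [0.4857, -0.2312, 0.1114]
tcp_rot: [0.087, 0.996, 0.0, -0.0]
ft_force: [1.5, 2.4, 3.4]
grip_width: 0.0122
time_s: 17.4
position: [0.4853, -0.2332, 0.1014]
tcp_rot: [0.087, 0.996, 0.0, -0.0]
ft_force: [1.0, 4.5, 3.7]
grip_width: 0.0124
time_s: 17.73
position: [0.4862, -0.2349, 0.0983]
tcp_rot: [0.087, 0.996, 0.0, 0.002]
ft_force: [-10.3, 22.4, 44.0]
grip_width: 0.0122
t 17.73 pos [ 0.4862 -0.2349  0.0983] yaw 170.1 tilt 0.2 w 0.0122 F [-10.3  22.4  44. ] q6 -0.09
turn 0.1 shift cm after turn [ 0.14  1.65 -8.6 ] before turn [ 0.11  1.66 -8.6 ]
pred [ 0.4743 -0.3027  0.1155] n 108 t ext [-0.0287  0.0285] lat ext [-0.0252  0.0228] z top 0.1142 slope 0.266
```

```bash
python3 -m handwheel '[[0,0.15,-0.4,0,255],[0,0,-0.3,0,255],[0,0,0,0,255]]'; python3 -m handwheel '[[0,0,0,0,220],[0,0,0,0,200],[0,0,0,0,170],[0,0,0,0,150],[0,0,0,0,150]]'
python3 -m handwheel '[[0,0.1,-0.5,0,150],[0,0.3,-0.8,0,150],[0,0.5,-1,0,150],[0,0.8,-1.5,0,150],[0,1,-2,0,150]]'
python3 -m handwheel '[[0,1,-2,0,150],[0,1,-2,0,150],[0,1,-2,0,150],[0,3,-1,0,150],[0,4,0,0,150]]'
python3 -m handwheel '[[0,4,0,0,150],[0,4,0,0,150],[0,4,0,0,150],[0,4,0,0,150],[0,4,0,0,150]]'
python3 - <<'E'
from h import *
for c in("top","side"):
    p,d=camera(c);cv2.imwrite(f"pics/{c}5.png",p);np.save(f"pics/{c}5.npy",d)
s=np.array([.48,-.27,.1])
u,v=proj("side",s)[0].astype(int);v=min(v,360);a=cv2.imread("pics/side5.png")[v-60:v+60,u-80:u+80]
u,v=proj("top",s)[0].astype(int);b=cv2.imread("pics/top5.png")[v-60:v+60,u-80:u+80]
cv2.imwrite("pics/g5.png",cv2.resize(np.hstack([a,b]),None,fx=2.5,fy=2.5,interpolation=cv2.INTER_CUBIC))
E
python3 hung.py 5 .024 .034;python3 hung.py 5 .034 .044
```

```text
time_s: 18.03
position: [0.4852, -0.2347, 0.1015]
tcp_rot: [0.087, 0.996, 0.0, 0.0]
ft_force: [0.7, 0.3, -0.5]
grip_width: 0.0123
time_s: 18.45
position: [0.4847, -0.2348, 0.1006]
tcp_rot: [0.087, 0.996, 0.0, -0.001]
ft_force: [0.5, 0.7, -0.1]
grip_width: 0.0354
time_s: 18.87
position: [0.4892, -0.2077, 0.1597]
tcp_rot: [0.088, 0.996, 0.0, -0.001]
ft_force: [-0.1, -0.6, 0.5]
grip_width: 0.0352
time_s: 19.28
position: [0.5085, -0.1096, 0.2334]
tcp_rot: [0.088, 0.996, 0.0, 0.003]
ft_force: [1.5, 0.2, -0.1]
grip_width: 0.0351
time_s: 19.7
position: [0.5419, 0.0898, 0.2308]
tcp_rot: [0.087, 0.996, 0.001, 0.001]
ft_force: [0.4, -0.5, 0.4]
grip_width: 0.0351
top bowl pts 143 mean [-0.1217 -0.0084  0.0301] circ [-0.119  -0.0115] R 0.0354 ext x [-0.159 -0.075] y [-0.049  0.027]
  handle pts 24 skew deg 0.9 y at 0 -0.0059 y at -115 -0.0077 h [-0.053  0.028]
  ring 36 [-0.0099 -0.007   0.0311] ext [[-0.038, -0.019], [0.008, 0.009]]
side bowl pts 168 mean [-0.1302 -0.0119  0.03  ] circ [-0.12   -0.0109] R 0.0326 ext x [-0.159 -0.096] y [-0.048  0.028]
  handle pts 16 skew deg 4.6 y at 0 -0.0052 y at -115 -0.0146 h [0.012 0.032]
  ring 52 [-0.0019 -0.0047  0.031 ] ext [[-0.035, -0.019], [0.01, 0.012]]
top bowl pts 103 mean [-0.1136 -0.0072  0.0377] circ [-0.1164 -0.0093] R 0.0328 ext x [-0.156 -0.072] y [-0.048  0.023]
  handle pts 77 skew deg 3.4 y at 0 -0.0006 y at -115 -0.0074 h [-0.008  0.038]
  ring 81 [-0.0137 -0.001   0.0383] ext [[-0.037, -0.017], [0.007, 0.014]]
side bowl pts 113 mean [-0.1216 -0.0061  0.0375] circ [-0.1216 -0.0069] R 0.029 ext x [-0.152 -0.089] y [-0.035  0.022]
  handle pts 74 skew deg 2.0 y at 0 -0.0009 y at -115 -0.0048 h [0.019 0.039]
  ring 129 [-0.0098 -0.001   0.0384] ext [[-0.038, -0.016], [0.01, 0.016]]
```

View pics/g5.png

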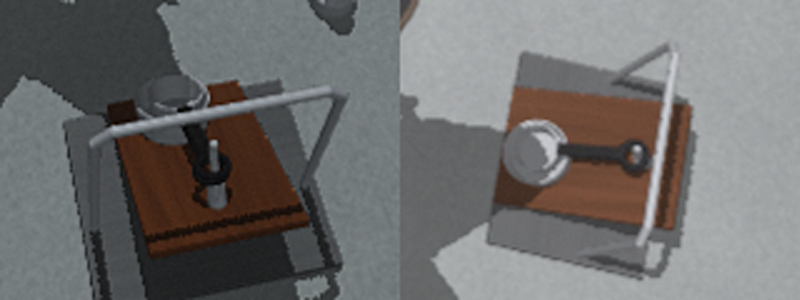

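```bash
python3 -m handwheel '[[0,0,0,-7,135],[0,0,0,-7,135],[0,0,0,-7,135],[0,0,0,-7,135],[0,0,0,-7,135]]'>/dev/null; python3 -m handwheel '[[0,0,0,-6.4,135],[0,0,0,0,135]]'; python3 plan.py .6299 .2506 .0115 -148.65
```

```text
time_s: 20.38
position: [0.5419, 0.0874, 0.2303]
tcp_rot: [-0.273, 0.962, 0.0, 0.001]
ft_force: [0.2, -0.3, 1.4]
grip_width: 0.0402
t 20.38 pos [0.5419 0.0874 0.2303] yaw -148.3 tilt 0.1 w 0.0402 F [ 0.2 -0.3  1.4] q6 0.04
turn 0.3 shift cm after turn [-16.01   9.36  21.88] before turn [-16.04   9.27  21.89]
```

```bash
python3 -m handwheel '[[-2.7,1.55,1.2,0,135],[-2.7,1.55,1.2,0,135],[-2.7,1.55,1.2,0,135],[-2.7,1.55,1.2,0,135],[-2.7,1.55,1.2,0,135]]'>/dev/null; python3 -m handwheel '[[-2.5,1.6,1,0.3,135],[0,0,3.5,0,135],[0,0,3.5,0,135],[0,0,3,0,135],[0,0,0,0,135]]'; python3 -m handwheel '[[0,0,0,0,135]]'; python3 plan.py .6299 .2506 .0115 -148.65
```

```text
time_s: 21.22
position: [0.6261, 0.2485, 0.0528]
tcp_rot: [-0.266, 0.964, -0.001, -0.005]
ft_force: [-1.2, -1.2, -1.0]
grip_width: 0.0401
time_s: 21.3
position: [0.6293, 0.2499, 0.0585]
tcp_rot: [-0.267, 0.964, -0.001, -0.001]
ft_force: [0.5, 0.3, 1.6]
grip_width: 0.0402
t 21.3 pos [0.6293 0.2499 0.0585] yaw -149.0 tilt 0.2 w 0.0402 F [0.5 0.3 1.6] q6 -0.13
turn -0.4 shift cm after turn [-0.09  0.03  4.7 ] before turn [-0.1   0.03  4.7 ]
```

```bash
python3 -m handwheel '[[0,0,1.5,0,135],[0,0,1.5,0,135],[0,0,1.65,0,135],[0,0,0,0,135],[0,0,0,0,135]]'; python3 plan.py .6299 .2506 .0115 -148.65; python3 -m handwheel '[[0,0,0,0,255],[0,0,0,0,255],[0,0,0,0,255],[0,0,0,0,255],[0,0,0,0,255]]'; python3 -m handwheel '[[0,0,-2,0,255],[0,0,-3,0,255],[0,0,-4,0,255],[0,0,-4,0,255],[0,0,-4,0,255]]'; python3 -m handwheel '[[0,0,-1,7,255],[0,0,0,7,255],[0,0,0,7,255],[0,0,0,7,255],[0,0,0,7,255]]'; python3 -m handwheel '[[0,0,0,6,255],[0,0,0,0,255],[0,0,0,0,255]]'; python3 plan.py .4876 -.16 .19 170
```

```text
time_s: 21.72
position: [0.6309, 0.2509, 0.0149]
tcp_rot: [-0.268, 0.964, 0.0, 0.001]
ft_force: [0.0, 0.2, 0.2]
grip_width: 0.0401
t 21.72 pos [0.6309 0.2509 0.0149] yaw -149.0 tilt 0.1 w 0.0401 F [0.  0.2 0.2] q6 -0.12
turn -0.3 shift cm after turn [0.1  0.03 0.34] before turn [0.1  0.03 0.34]
time_s: 22.13
position: [0.6312, 0.2509, 0.0146]
tcp_rot: [-0.268, 0.963, 0.0, 0.002]
ft_force: [0.6, -1.6, 6.5]
grip_width: 0.0164
time_s: 22.55
position: [0.6294, 0.2502, 0.1846]
tcp_rot: [-0.268, 0.963, -0.0, -0.0]
ft_force: [0.4, -0.1, -0.9]
grip_width: 0.0163
time_s: 22.97
position: [0.6296, 0.2504, 0.193]
tcp_rot: [0.037, 0.999, 0.0, 0.0]
ft_force: [-0.5, -0.8, -1.9]
grip_width: 0.0165
time_s: 23.22
position: [0.6297, 0.2504, 0.1928]
tcp_rot: [0.085, 0.996, 0.0, -0.0]
ft_force: [-0.3, -0.3, -1.1]
grip_width: 0.0163
t 23.22 pos [0.6297 0.2504 0.1928] yaw 170.3 tilt 0.0 w 0.0163 F [-0.3 -0.3 -1.1] q6 -0.84
turn 0.3 shift cm after turn [  6.87 -42.89   0.28] before turn [  7.07 -42.86   0.27]
```

```bash
python3 -m handwheel '[[0.55,-3.3,0,0,255],[0.55,-3.3,0,0,255],[0.55,-3.3,0,0,255],[0.55,-3.3,0,0,255],[0.55,-3.3,0,0,255]]'>/dev/null;python3 -m handwheel '[[0.55,-3.3,0,0,255],[0.55,-3.3,0,0,255],[0.55,-3.3,0,0,255],[0.55,-3.3,0,0,255],[0.55,-3.3,0,0,255]]'>/dev/null;python3 -m handwheel '[[0.55,-3.3,0,0,255],[0.55,-3.3,0,0,255],[0.45,-3.3,0,0,255],[0,0,0,0.3,255],[0,0,0,0,255]]'; python3 plan.py .4876 -.2184 .187 170
```

```text
time_s: 24.47
position: [0.4859, -0.1614, 0.1929]
tcp_rot: [0.089, 0.996, 0.0, 0.0]
ft_force: [-0.3, 0.3, -0.7]
grip_width: 0.0163
t 24.47 pos [ 0.4859 -0.1614  0.1929] yaw 169.8 tilt 0.0 w 0.0163 F [-0.3  0.3 -0.7] q6 -0.24
turn -0.2 shift cm after turn [-1.16 -5.58  0.59] before turn [-1.18 -5.58  0.59]
```

```bash
python3 -m handwheel '[[-0.4,-1.85,0,0,255],[-0.4,-1.85,0.3,0,255],[-0.4,-1.85,0.3,0,255],[0,0,0,0,255],[0,0,0,0,255]]'; python3 plan.py .4876 -.2184 .187 170; python3 ringchk.py .0687 .0147
```

```text
time_s: 24.88
position: [0.4888, -0.2166, 0.1863]
tcp_rot: [0.088, 0.996, 0.0, -0.0]
ft_force: [-0.9, 1.2, -0.7]
grip_width: 0.0162
t 24.88 pos [ 0.4888 -0.2166  0.1863] yaw 169.9 tilt 0.0 w 0.0162 F [-0.9  1.2 -0.7] q6 -0.13
turn -0.1 shift cm after turn [ 0.08 -0.2  -0.07] before turn [ 0.08 -0.2  -0.07]
pred [ 0.4767 -0.2838  0.2011] n 138 t ext [-0.0197  0.0288] lat ext [-0.0179  0.0138] z top 0.2042 slope 0.011
```

```bash
python3 -m handwheel '[[0.08,-0.2,1.1,0,255],[0,0,1.1,0,255],[0,0,0,0,255],[0,0,0,0,255]]';  python3 -m handwheel '[[0,-0.2,0.7,0,255],[0,-0.25,0.9,0,255],[0,-0.25,0.8,0,255],[0,-0.2,0.7,0,255],[0,0,0,0,255]]'; python3 -m handwheel '[[0,-0.1,0.3,0,255],[0,0,0,0,255],[0,0,0,0,255]]'; python3 plan.py .4876 -.2184 .187 170; python3 ringchk.py .0687 .0147
```

```text
time_s: 25.27
position: [0.4874, -0.2177, 0.1646]
tcp_rot: [0.088, 0.996, -0.0, -0.0]
ft_force: [-0.2, 0.1, 0.1]
grip_width: 0.0163
time_s: 25.68
position: [0.4847, -0.2277, 0.1318]
tcp_rot: [0.089, 0.996, 0.0, -0.001]
ft_force: [0.4, -0.1, -0.9]
grip_width: 0.0161
time_s: 25.93
position: [0.4857, -0.2286, 0.1308]
tcp_rot: [0.089, 0.996, -0.0, 0.0]
ft_force: [0.3, -0.6, 0.3]
grip_width: 0.0163
t 25.93 pos [ 0.4857 -0.2286  0.1308] yaw 169.8 tilt 0.0 w 0.0163 F [ 0.3 -0.6  0.3] q6 -0.1
turn -0.2 shift cm after turn [-0.01  1.03 -5.62] before turn [-0.    1.03 -5.62]
pred [ 0.4736 -0.2961  0.1456] n 187 t ext [-0.0185  0.0287] lat ext [-0.0181  0.0144] z top 0.1482 slope 0.091
```

```bash
python3 -m handwheel '[[0,-0.05,0.5,0,255],[0,-0.1,0.5,0,255],[0,0,0,0,255]]';  python3 -m handwheel '[[0,-0.1,0.5,0,255],[0,-0.1,0.4,0,255],[0,0,0,0,255]]'; python3 -m handwheel '[[0,-0.1,0.4,0,255],[0,0,0.3,0,255],[0,0,0,0,255]]';python3 plan.py .4876 -.2184 .1843 170; python3 ringchk.py .0688 .0172
```

```text
time_s: 26.23
position: [0.4855, -0.2299, 0.1201]
tcp_rot: [0.089, 0.996, 0.0, 0.0]
ft_force: [-0.3, 3.1, 4.4]
grip_width: 0.0161
time_s: 26.48
position: [0.4851, -0.2318, 0.1111]
tcp_rot: [0.089, 0.996, 0.0, 0.0]
ft_force: [1.1, 3.0, 4.3]
grip_width: 0.0165
time_s: 26.73
position: [0.4851, -0.2331, 0.1045]
tcp_rot: [0.089, 0.996, -0.0, 0.0]
ft_force: [1.9, 0.8, 4.7]
grip_width: 0.0159
t 26.73 pos [ 0.4851 -0.2331  0.1045] yaw 169.8 tilt 0.0 w 0.0159 F [1.9 0.8 4.7] q6 -0.1
turn -0.2 shift cm after turn [ 0.01  1.49 -7.98] before turn [ 0.01  1.49 -7.98]
pred [ 0.473  -0.3008  0.1219] n 59 t ext [-0.0292  0.0269] lat ext [-0.0191  0.0118] z top 0.1243 slope 0.346
```

Tilted to about 20° in the grip. I'll release it here and back away.

```bash
python3 -m handwheel '[[0,0,0,0,230],[0,0,0,0,210],[0,0,0,0,180],[0,0,0,0,140],[0,0,0,0,140]]'
python3 -m handwheel '[[0,0.1,-0.5,0,140],[0,0.3,-0.8,0,140],[0,0.5,-1,0,140],[0,0.8,-1.5,0,140],[0,1,-2,0,140]]'
python3 -m handwheel '[[0,1,-2,0,140],[0,1,-2,0,140],[0,1,-2,0,140],[0,3,-1,0,140],[0,4,0,0,140]]'
python3 -m handwheel '[[0,4,0,0,140],[0,4,0,0,140],[0,4,0,0,140],[0,4,0,0,140],[0,4,0,0,140]]'
python3 - <<'E'
from h import *
for c in("top","side"):
    p,d=camera(c);cv2.imwrite(f"pics/{c}6.png",p);np.save(f"pics/{c}6.npy",d)
s=np.array([.48,-.27,.1])
u,v=proj("side",s)[0].astype(int);v=min(v,360);a=cv2.imread("pics/side6.png")[v-60:v+60,u-80:u+80]
u,v=proj("top",s)[0].astype(int);b=cv2.imread("pics/top6.png")[v-60:v+60,u-80:u+80]
cv2.imwrite("pics/g6.png",cv2.resize(np.hstack([a,b]),None,fx=2.5,fy=2.5,interpolation=cv2.INTER_CUBIC))
for t in("bowl","tamper","pitcher"):
  for c in("top","side"):print(t,c,[(np.round(r["point"],3).tolist(),round(r["conf"],2)) for r in recognise(t,c)[:2]])
E
python3 hung.py 6 .040 .050;python3 hung.py 6 .034 .040
```

```text
time_s: 27.2
position: [0.4839, -0.2327, 0.1041]
tcp_rot: [0.089, 0.996, 0.0, -0.001]
ft_force: [0.7, 0.1, -0.2]
grip_width: 0.0386
time_s: 27.62
position: [0.489, -0.2058, 0.1632]
tcp_rot: [0.089, 0.996, 0.0, -0.001]
ft_force: [0.7, -0.4, 0.1]
grip_width: 0.0385
time_s: 28.03
position: [0.5085, -0.1079, 0.2368]
tcp_rot: [0.09, 0.996, 0.0, 0.003]
ft_force: [1.6, 0.1, -1.3]
grip_width: 0.0386
time_s: 28.45
position: [0.5426, 0.0914, 0.2342]
tcp_rot: [0.089, 0.996, 0.0, 0.001]
ft_force: [1.0, -0.9, -0.7]
grip_width: 0.0386
bowl top [([0.815, 0.021, 0.038], 0.72)]
bowl side [([0.791, 0.037, 0.034], 0.87)]
tamper top [([0.731, -0.129, 0.025], 0.62), ([0.468, -0.209, 0.064], 0.45)]
tamper side [([0.737, -0.147, 0.026], 0.54)]
pitcher top [([0.635, 0.452, 0.042], 0.73), ([0.468, -0.211, 0.061], 0.39)]
pitcher side [([0.479, -0.205, 0.086], 0.52)]
top bowl pts 112 mean [-0.1036 -0.0065  0.0438] circ [-0.1087 -0.0071] R 0.0251 ext x [-0.14  -0.071] y [-0.031  0.012]
  handle pts 88 skew deg 5.3 y at 0 0.0011 y at -115 -0.0096 h [0.01  0.045]
  ring 82 [-0.0129 -0.0023  0.0438] ext [[-0.037, -0.016], [0.009, 0.014]]
side bowl pts 108 mean [-0.1103 -0.0053  0.0439] circ [-0.1133 -0.0042] R 0.0222 ext x [-0.141 -0.082] y [-0.023  0.012]
  handle pts 82 skew deg 1.9 y at 0 -0.0013 y at -115 -0.0051 h [-0.006  0.044]
  ring 131 [-0.0111 -0.0005  0.0434] ext [[-0.038, -0.015], [0.009, 0.016]]
top bowl pts 75 mean [-0.1237 -0.0088  0.0369] circ [-0.1194 -0.0102] R 0.0298 ext x [-0.154 -0.079] y [-0.043  0.022]
  handle pts 23 skew deg 1.0 y at 0 -0.0029 y at -115 -0.0048 h [-0.009  0.038]
  ring 30 [-0.0155 -0.0013  0.0377] ext [[-0.035, -0.019], [0.009, 0.015]]
side bowl pts 115 mean [-0.1228 -0.0076  0.0372] circ [-0.1208 -0.0054] R 0.0251 ext x [-0.149 -0.096] y [-0.034  0.022]
  ring 47 [-0.0004 -0.0021  0.0367] ext [[-0.019, -0.016], [0.01, 0.015]]
```

View pics/g6.png

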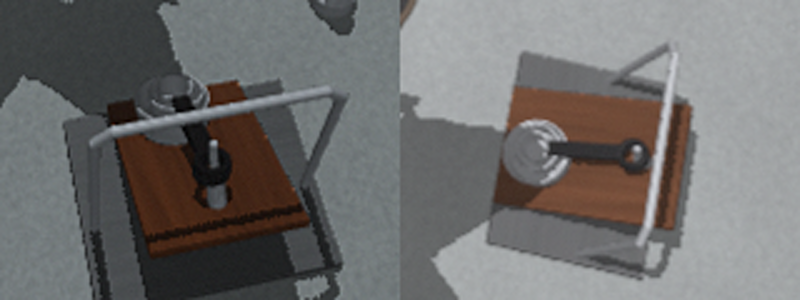

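```bash
python3 -c "
from cell import *
print(close_job())"
```

```text
the job is handed in; nothing more can be done
None
```

I hung the large, then the medium, then the small scoop on the slanted hook, letting go of each before fetching the next. I handed the job in at about 28.5 s with the gripper well clear of the rack. The gripper could only point straight down. So I gripped each handle near the bowl, threaded the ring level over the peg, let the handle pivot down about 20° in the grip, and released it.

**Last checks**
- **Nesting:** the last pictures show the three bowls nested one inside the other with all rings on the peg. The handle tops lie about 32, 38 and 44 mm above the board, which is what full nesting should give.
- **Alignment:** the handles lie flat on the slope, skewed 2–5° from straight down it. The two cameras disagree by about 3° on the small one (5.3° from the top, 1.9° from the side).
- **Bystanders:** the pitcher, tamper and ceramic bowl looked unmoved. The top camera placed the ceramic bowl about 23 mm away from its first reading. The side camera placed it within 2 mm of where it started, and the arm never went near it. The side camera found no pitcher at the start and reported the hung scoops as the pitcher at the end, so the pitcher rests on the top view alone.

**One rough moment:** while I was lowering the medium scoop, the wrist force briefly reached about 50 N. I think a fingertip touched the large bowl's rim. I backed off before releasing, and the later pictures showed the large and medium scoops seated correctly.

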